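Let the grease tin roll out of the gravity rack

ROBOT

A 6-joint arm with a two-finger parallel gripper is mounted at the origin on a cart in front of the work surface, level with it; the furniture and walls round the work are solid. World frame = base frame: x ahead of the robot, y to its left, z up, the work surface at z = 0. Lengths are in mm, angles in rad, forces in N, time in s.
With the tool pointing down it reaches from about 275 to 1000 mm from the base axis. Payload 8.4 kg.
Tool frame: the origin (TCP) lies on the centre line of the jaws, within the pads' length; the fingertips stand 17 mm ahead of it and the grasp point (between the pads) lies 2 mm behind it (r.tcp_to_tips is the z of the fingertips in the tool frame, in mm); z points along the fingers, y is the direction in which the jaws open and shut (so a half turn about z gives the same grasp; the last joint's range is limited). The gripper opens to 85 mm and grips with 20 to 120 N. Pads are 22 mm wide; open, the fingers measure 114 mm over their backs; the gripper's body (76 mm by 85 mm) begins 54 mm behind the grasp point. The pads swing forward as they close: fully open they stand 13 mm farther back than shut.
Start: joints at [1.138, 0.353, 1.633, -0, 1.155, -0.002], TCP at [260.998, 567.898, 248.281] pointing down, gripper open.
Joint ranges: [-2.63, 2.63], [-0.92, 2.1], [0.06, 2.66], [-1.3, 4.44], [0, 2.69], [-3.02, 3.02]. Speed limits (rad/s): [2.22, 2.22, 2.79, 3.14, 3.14, 3.14].

INTERFACE

Orientations are given as [roll, pitch, yaw] about the fixed x, y, z axes, in that order (R = Rz(yaw) Ry(pitch) Rx(roll)).
In Python, from rig import r, cams, job gives the robot as it stands.
- The arm moves only by the tool drive_tool, never from a script. Its argument "deltas" is a list of rows, each a list of 4 numbers: the shift along the tool's x, y, z in cm, then the turn about the tool's z in rad. In form: [[x, y, z, roll], ...]. A call has 1 to 12 rows; each row shifts and turns the commanded pose from where the row before left it, along the tool's axes as they then stand; what a row does not reach is not made up. A row lasts 1/12 s, in which the tool goes at most 41.7 mm and 7.16 degrees, less where a joint would pass 70% of its speed; a pose out of reach is approached as far as the arm can. A call with a gripper value outside its range is refused whole. "jaw" is the closure, from 0 (fully open) to 1 (shut), set as the call begins (left out, the last holds). The fingers move at their own pace and stop on an object; "force" is the grip in N (left out, the last holds). Time passes only in rows, so rows that do not move let the fingers close. It gives the time, the measured TCP pose, the force and the opening at its end, in the units of the state.
- r.sense(): the state, without advancing time (a new reading comes with each control period).
- cams.grab_frame(name): name is "scene" or "top"; returns (picture, depth): 384x512x3 uint8, red, green, blue; 384x512 float32, mm along the optical axis (not along the pixel's ray), 0 where there is no reading.
- cams.camera_params(name): a dict with "fx", "fy", "cx", "cy" (pixels), "R" (3x3) and "t" (3): a world point X has camera coordinates R X + t. Camera axes: x right, y down, z forward; pixel columns grow to the right and rows downward; lengths in mm; the calibration is good to about 2 mm. A picture is of the moment at which its call begins. camera_params takes no time and is no camera call.
- job.sign_off(): hands the job in, once; it reports no verdict.
The state is a dict: "clock": time; "qpos": joint angles; "qvel": joint speeds; "joint_efforts": joint torques, N m; "eef_pos": TCP position; "tcp_rot": TCP orientation; "contact_force": force on the tool from outside, world axes, zero at the start; "wrist_torque": the same for the moment, N m; "opening": opening from 0.0 (shut) to 1.0 (fully open).
Only numpy, scipy, OpenCV 4.12 (cv2) and the standard library are available. Lean on these libraries where they do the work, as an engineer would, in place of code of your own. Each camera call takes 0.05 s, during which the arm holds its last target. There are 200 camera calls.

TASK

The two-lane gravity rack on the bench has a tin of grease waiting behind one flap and a label roll behind the other. With the fingertips, press down the long end of the lever on the tin's side and hold it down long enough for the tin to roll out under the flap to the front lip, then let the lever come up so that the heavy flap falls shut. Raise the flap only by its lever and do not touch the tin or the roll; the roll's lever and flap stay as they are, and the oil bottle and the bracket stay where they stand.

Things in the scene. Friction and masses are not known exactly. Their poses are not given: they have to be found in the camera images.
- rack: Grey sheet-metal rack fixed to the bench, 240 x 112 mm, 158 mm tall; two lanes side by side, open above. Origin on the bench below the lever pivots; x uphill along the lanes (away from the robot at yaw 0), y to the left lane, z up. Lanes 50 mm wide, centres y = +26.5 (left) and -26.5 mm (right), walls 36 mm; floors slope 10 degrees down to -x. Place and yaw vary.
- lever_left (a joint): Left lane's lever, a steel bar at rack y = +67 mm on a pivot at x = 0, 134 mm up. Long arm 155 mm towards -x, ending in a black pad; short arm under a crank roller on the flap's shaft. Rad: 0 = at rest, long end sloping up 0.25 rad; grows as it is pressed; 0.49 = on its stop, pad 74 mm lower. The tin can pass from about 0.35. Takes 2 to 6 N at the pad; rises by itself under the flap's weight.
- lever_right (a joint): The same lever of the right lane, at rack y = -67 mm; same values.
- lever_left_pad (a point): Centre of the top of the left lever's ribbed black pad, 36 mm along the lever, 30 mm across; moves with the lever (10 mm above the line through the pivot, 155 mm from it). At rest 182 mm above the bench at rack x = -148 mm, on the stop about 108 mm up at x = -153 mm. Free space of 40 mm or more round and below it, but for flat tools on the bench.
- lever_right_pad (a point): The same point on the right lever's pad, 134 mm from the left one.
- flap_left (a joint): Heavy steel flap (68 x 46 mm, about 0.6 kg) with a sight window, that shuts the left lane; hinge across the lane 144 mm above the bench at rack x = +62 mm. Rad: 0 = shut, hanging against its seat and leaning 12 degrees downhill; grows as its lower edge swings downhill and up; about 1.2 with the lever fully pressed. Falls shut by itself.
- flap_right (a joint): The same flap of the right lane; same values.
- grease_tin: Green tin with a pale lid, 62 mm across, 42 mm long, about 0.14 kg, loose, lying on its side behind a flap (which lane varies). Origin on its axis at the base, 21 mm to rack +y of its middle (so rack y about +48 or -5 mm); z along the axis to the lid, rack -y. Axis waits at rack x of about +83 mm and comes to rest at about -68 mm, 57 mm up, about 1 s after the flap is open.
- label_roll: Roll of white labels, 76 mm across, 46 mm wide, loose, lying on its side behind the other lane's flap, its axis at rack x of about +91 mm, where it must stay. Origin on its axis, at its end face towards rack +y.
- pocket (a point): On the lane floor at the rack's middle line, 34 mm uphill of the front lip. The lip, 30 mm high above the floor, closes the low end of both lanes at rack x = -100 mm (floor there 20 mm above the bench); what rolls out comes to rest against it.
- oil_bottle: Plastic oil bottle with a red spout, 48 x 46 x 145 mm, standing loose to the left of the rack; to be left alone. Origin at the centre of its underside.
- steel_bracket: Bent steel bracket, 34 x 64 x 50 mm, loose on the bench left of the rack; to be left alone. Origin at the centre of its underside.
Mind the look-alikes: they are no part of the job. What is meant by the grease_tin is not blue or orange, and is the smaller of those in its own colour.

How it is judged (in metres and radians):
On the way, in this order (a step that is already met when the one before it is completed fails the run):
1. the flap in front of the grease tin is raised by its lever, pressed with the fingers (((y of grease_tin in the frame of rack above 0.02 m and value of joint flap_left above 0.4 rad and value of joint lever_left above 0.12 rad and x of grease_tin in the frame of rack above 0 m and contact force between the fingers and rack above 0.5 N) or (y of grease_tin in the frame of rack below 0.02 m and value of joint flap_right above 0.4 rad and value of joint lever_right above 0.12 rad and x of grease_tin in the frame of rack above 0 m and contact force between the fingers and rack above 0.5 N))).
2. the tin has rolled out under the flap to the front lip (x of grease_tin in the frame of rack between -0.095 and -0.055 m and z of grease_tin in the frame of rack below 0.075 m), for 0.2 s.
At the end, for the whole second after the job is handed in: The grease tin lies at rest in the front pocket of its lane (its axis 5 to 45 mm uphill of the front lip, below 75 mm), both flaps are shut (within 0.06 rad), both levers are up (within 0.04 rad), and the label roll still waits behind its flap (all of step 2 and linear speed of grease_tin below 0.02 m/s and value of joint each of flap_left, flap_right below 0.06 rad and value of joint each of lever_left, lever_right below 0.04 rad and x of label_roll in the frame of rack between 0.07 and 0.11 m); the robot touches nothing.
It fails at once if the robot touched the grease tin or the label roll (contact force between any of the fingers, the arm and grease_tin above 0.3 N or contact force between any of the fingers, the arm and label_roll above 0.3 N).
It fails at once if a flap was raised by hand, not by its lever ((value of joint flap_left above 0.35 rad and value of joint lever_left below 0.05 rad) or (value of joint flap_right above 0.35 rad and value of joint lever_right below 0.05 rad)).
It fails at once if the label roll's lever was pressed or its flap raised ((y of label_roll in the frame of rack above 0.02 m and (value of joint flap_left above 0.15 rad or value of joint lever_left above 0.08 rad)) or (y of label_roll in the frame of rack below 0.02 m and (value of joint flap_right above 0.15 rad or value of joint lever_right above 0.08 rad))).
It fails at once if the tin or the roll was lifted or left the rack (z of any of grease_tin, label_roll in the frame of rack above 0.11 m or x of grease_tin in the frame of rack below -0.11 m or x of grease_tin in the frame of rack above 0.12 m).
It fails at once if a bystander on the bench was moved (distance of any of oil_bottle, steel_bracket from where it was at the start of the episode above 0.02 m).
It also fails if it takes over 35 s, if anything falls off the work surface, if the arm or the gripper's body presses on something with over 40 N, if the wrist force passes 120 N, or if a joint passes its speed limit or range.

## Working session

There is one attempt and no reset: what is moved stays moved. The work goes in short steps, Python scripts to look and compute and a tool call to move; the robot and the scene stay as the last step left them, time stands still between calls to the robot, and variables do not carry over. Pictures are saved under pics/ and viewed, about 8 in all and at most 12, crops included, and the job is handed in when it is done.

Besides the shell and the picture viewer there is one more tool, called after ">>>" as name(argument=value, ...), one argument or row to a line, values as JSON. drive_tool: Moves the arm, as the interface text tells. Its arguments: {"type":"object","properties":{"deltas":{"type":"array"},"jaw":{"type":"number"},"force":{"type":"number"}},"required":["deltas"]}

```bash
mkdir -p pics
cat > h.py <<'E'
import numpy as np,cv2
from rig import r,cams,job
def grab(n,f):
    p,d=cams.grab_frame(n); np.savez(f'pics/{f}.npz',p=p,d=d); cv2.imwrite(f'pics/{f}.png',cv2.resize(p[:,:,::-1],None,fx=1.5,fy=1.5)); return p,d
def pts(n,d):
    c=cams.camera_params(n); v,u=np.mgrid[:384,:512]
    P=np.stack([(u-c['cx'])/c['fx']*d,(v-c['cy'])/c['fy']*d,d],-1).astype(float)
    X=(P-np.array(c['t']))@np.array(c['R']); X[d<=0]=np.nan; return X
E
python3 - <<'E'
from h import *
for n in('scene','top'):
    grab(n,n+'1'); c=cams.camera_params(n); print(n,-np.array(c['R']).T@np.array(c['t']))
print(r.sense())
E
```

```text
scene [  28.77281167 -626.75241931  780.831432  ]
top [ 518.93426991   -4.5832558  1074.93539983]
{'clock': 0.1, 'qpos': array([ 1.13757618e+00,  3.53581540e-01,  1.63406781e+00, -8.77579227e-06,
        1.15519402e+00, -2.39450537e-03]), 'qvel': array([-0.0010004 , -0.00115565, -0.00231641, -0.00043088, -0.00151321,
        0.00127547]), 'joint_efforts': array([-5.06989618e-04, -6.06351542e+01, -3.42815709e+01, -2.39701503e-04,
        4.06358638e-03,  4.86945601e-05]), 'eef_pos': array([260.84072405, 567.51731561, 247.63164177]), 'tcp_rot': array([-3.14034193e+00,  5.02945182e-06,  2.71077057e+00]), 'contact_force': array([-0.2376908 , -0.12825247,  0.62875813]), 'wrist_torque': array([ 0.02767122, -0.00903785, -0.01672579]), 'opening': 0.998510992102236}
```

View pics/scene1.png

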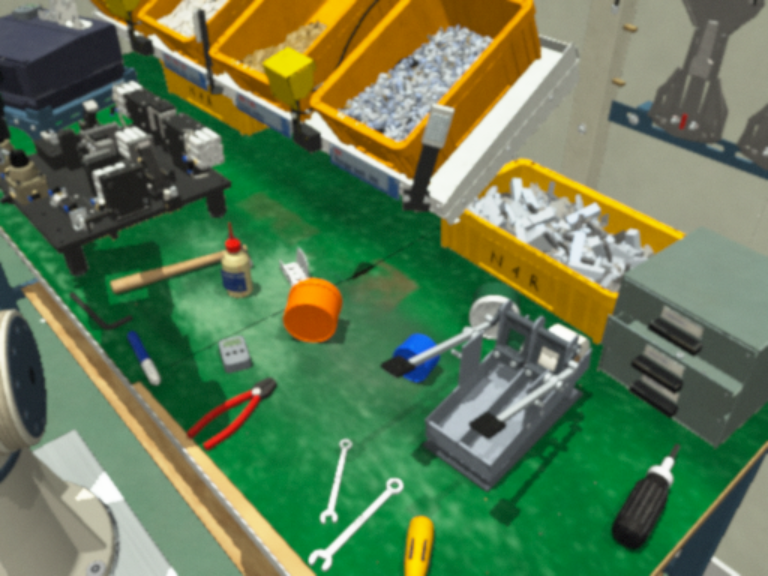

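View pics/top1.png

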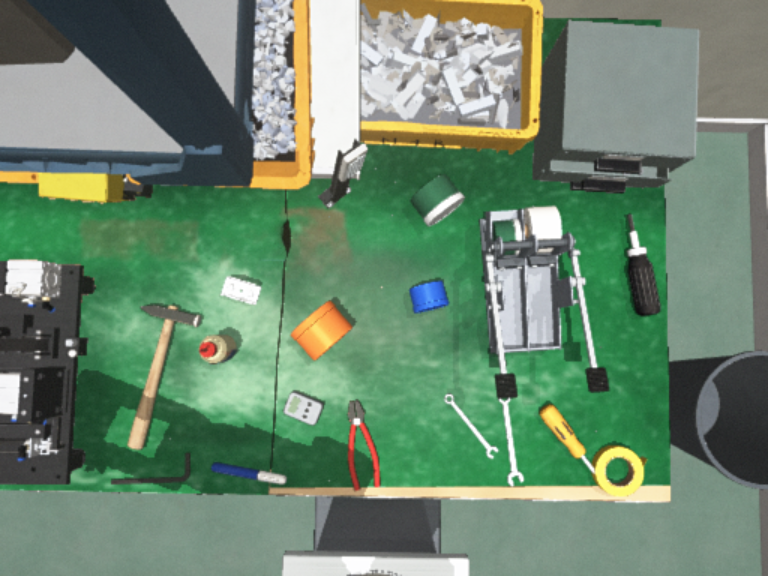

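The scene view shows the rack at right, with the white roll in its right lane at about (570,340). The top view shows the roll at (540,228) and black pads at (505,386) on the left and (597,379) on the right. The left lane behind its flap, around (505,225), has to be checked for the tin.

Run:
```python
from h import *
a=np.load('pics/top1.npz');s=np.load('pics/scene1.npz')
def blob(n,A,box,hi=60):
    x0,x1,y0,y1=[int(v/1.5) for v in box]
    m=np.zeros((384,512),np.uint8); m[y0:y1,x0:x1]=(A['p'][y0:y1,x0:x1].max(-1)<hi)
    X=pts(n,A['d']); m[~(X[...,2]>140)]=0
    k,l,st,c=cv2.connectedComponentsWithStats(m); i=1+st[1:,4].argmax()
    P=X[l==i]; print(n,c[i],st[i],'med',np.nanmedian(P,0),'min',np.nanpercentile(P,3,0),'max',np.nanpercentile(P,97,0))
    return np.nanmedian(P,0)
L=blob('top',a,(485,525,365,405));R=blob('top',a,(578,618,360,400))
blob('scene',s,(370,425,345,385));blob('scene',s,(460,515,400,445))
d=L-R; print('dist',np.linalg.norm(d[:2]),'yaw',np.arctan2(-d[0],d[1]))
X=pts('top',a['d'])
c1=cv2.resize(a['p'][125:275,300:420],None,fx=5,fy=5,interpolation=2)[:600]
c1=cv2.resize(a['p'][125:200,310:400],(720,600),interpolation=2)
cv2.imwrite('pics/c1.png',c1[...,::-1])
c2=cv2.resize(s['p'][185:275,290:410],(800,600),interpolation=2)
cv2.imwrite('pics/c2.png',c2[...,::-1])
```

```text
top [336.95027624 256.96685083] [330 249  15  16 181] med [ 457.2425584  -186.00703175  182.5343505 ] min [ 442.40245389 -198.66568706  177.0510302 ] max [ 472.24057959 -173.05610094  186.94566575]
top [397.7635468  252.74876847] [391 245  15  16 203] med [ 468.66132243 -318.26490489  182.57278091] min [ 453.69377838 -332.45503128  176.73072929] max [ 483.83546949 -305.58061036  187.77962061]
scene [264.86206897 243.95977011] [255 238  21  13 174] med [ 452.25846848 -188.23529847  183.08356373] min [ 439.65150735 -198.65514605  177.74975134] max [ 469.7840626  -174.75083268  186.78479444]
scene [324.44700461 283.12903226] [314 275  22  17 217] med [ 463.27263376 -320.13888218  183.3915077 ] min [ 451.13473423 -331.91732667  179.07624249] max [ 480.92640427 -308.0907036   186.8367836 ]
dist 132.7498895667519 yaw 0.0861235538424776
```

View pics/c1.png

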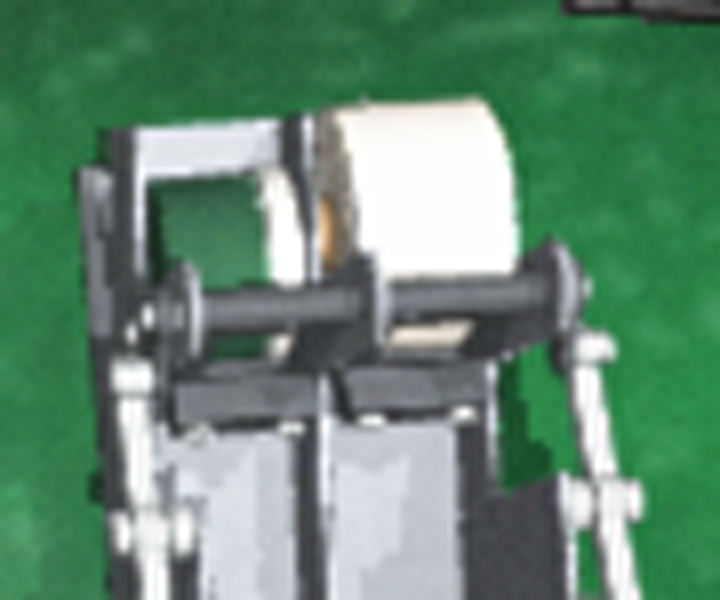

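View pics/c2.png

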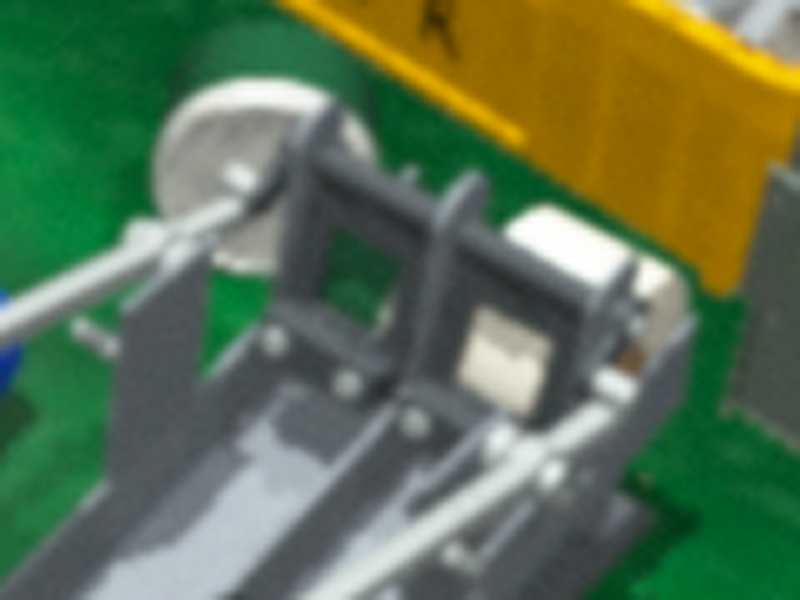

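Tin confirmed: green with its pale lid to the right, in the left lane and seen through that flap's window. The roll is in the right lane. The two views agree on the left pad: about (456,-187,182.5), rack yaw about 0.086, pad spacing 133 mm against 134 given. I'll shut the jaws and go over it.

>>> drive_tool(
  deltas=[
    [-1,-1.2,0,0],
    [-2,-2.5,0,0],
    [-2.2,-2.7,0,0],
    [-2.2,-2.7,0,0],
    [-2.2,-2.7,0,0],
    [-2.2,-2.7,0,0],
    [-2.2,-2.7,0,0],
    [-2.2,-2.7,0,0],
    [-2.2,-2.7,0,0],
    [-2.2,-2.7,0,0],
    [-2.2,-2.7,0,0],
    [-2.2,-2.7,0,0],
  ],
  jaw=1,
)

```text
clock: 1.1
eef_pos: [359.8, 182.9, 248.2]
tcp_rot: [-3.142, -0.0, 2.711]
contact_force: [0.5, -0.1, -0.4]
opening: -0.005
```

>>> drive_tool(
  deltas=[
    [-2.2,-2.7,0,0],
    [-2.2,-2.7,0,0],
    [-2.2,-2.7,0,0],
    [-2.2,-2.7,0,0],
    [-2.2,-2.7,0,0],
    [-2.2,-2.7,0,0],
    [-2.2,-2.7,0,0],
    [-2.2,-2.7,0,0],
    [-2.2,-2.7,0,0],
    [-1.9,-2.3,0,0],
    [-0.6,-0.8,0,0],
    [0,0,0,0],
  ],
)

```text
clock: 2.1
eef_pos: [448.4, -159.4, 248.0]
tcp_rot: [-3.141, -0.0, 2.708]
contact_force: [-1.0, -0.5, -0.0]
opening: -0.001
```

>>> drive_tool(
  deltas=[
    [-0.9,-1.1,0.5,0],
    [-0.9,-1.1,1,0],
    [0,0,1,0],
    [0,0,0.5,0],
    [0,0,0,0],
  ],
)

```text
clock: 2.52
eef_pos: [454.1, -183.8, 216.7]
tcp_rot: [3.141, -0.003, 2.711]
contact_force: [-0.1, 0.6, -0.2]
opening: 0.0
```

Run:
```python
from h import *
p,d=grab('scene','s2'); p2,d2=cams.grab_frame('top')
a=cv2.resize(p[190:290,230:330],(400,400)); b=cv2.resize(p2[130:280,290:440],(400,400))
cv2.imwrite('pics/s2c.png',np.hstack([a,b])[...,::-1]); print(r.sense()['eef_pos'])
```

```text
[ 455.00973862 -184.13166592  218.08675195]
```

View pics/s2c.png

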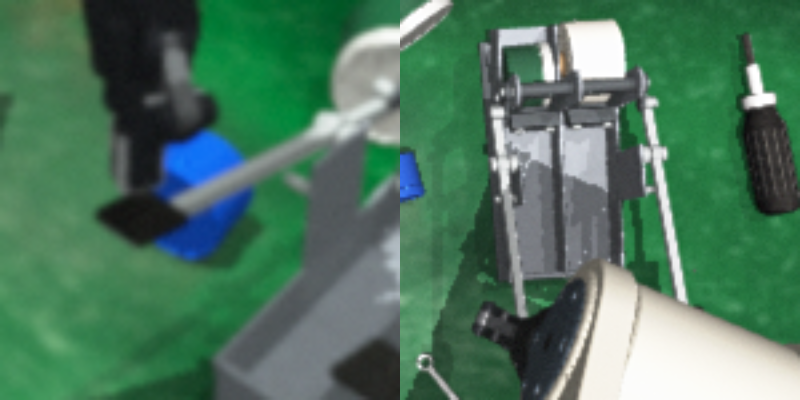

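The tips stand just over the left pad: crop (138,188), pad centre (143,215). That offset matches their 18 mm height above it. Pressing.

>>> drive_tool(
  deltas=[
    [0,0,0.8,0],
    [0,0,0.8,0],
    [0,0,0.8,0],
    [0,0,0.8,0],
    [0.1,0,0.8,0],
    [0.1,-0.1,0.8,0],
    [0.1,0,0.8,0],
    [0.1,-0.1,0.8,0],
    [0,0,0.8,0],
    [0,0,0.8,0],
    [0,0,0.6,0],
    [0,0,0,0],
  ],
)

```text
clock: 3.62
eef_pos: [450.7, -185.1, 131.2]
tcp_rot: [-3.141, -0.001, 2.711]
contact_force: [0.1, -0.6, 3.3]
opening: -0.007
```

>>> drive_tool(
  deltas=[
    [0,0,0,0],
    [0,0,0,0],
    [0,0,0,0],
    [0,0,0,0],
    [0,0,0,0],
    [0,0,0,0],
    [0,0,0,0],
    [0,0,0,0],
    [0,0,0,0],
    [0,0,0,0],
    [0,0,0,0],
    [0,0,0,0],
  ],
)

```text
clock: 4.62
eef_pos: [450.7, -185.2, 132.2]
tcp_rot: [-3.142, -0.0, 2.711]
contact_force: [-0.7, -0.4, 2.7]
opening: -0.003
```

Run:
```python
from h import *
p,d=grab('scene','s3'); p2,d2=cams.grab_frame('top')
a=cv2.resize(p[180:330,260:410],(400,400)); b=cv2.resize(p2[130:280,290:440],(400,400))
cv2.imwrite('pics/s3c.png',np.hstack([a,b])[...,::-1]); print(r.sense()['eef_pos'])
```

```text
[ 450.72764916 -185.16614855  132.23095906]
```

View pics/s3c.png

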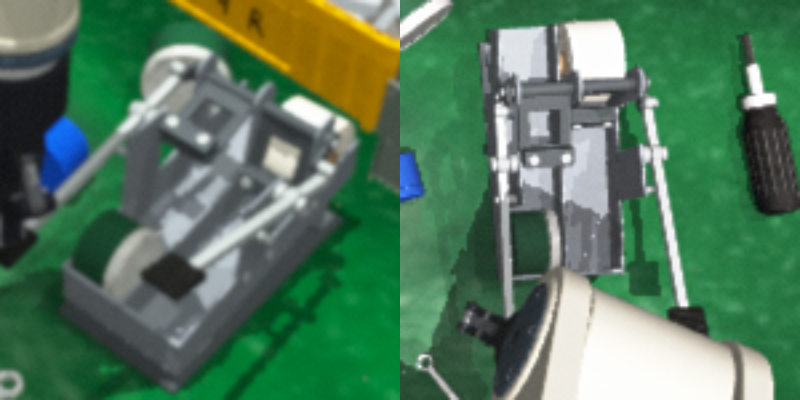

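The flap is up and the tin lies at the front lip of the left lane (left crop (120,255), right crop (530,240)). The roll is still in place. I'll let the lever up gently and clear off.

>>> drive_tool(
  deltas=[
    [0,0,0,0],
    [0,0,0,0],
    [0,0,-0.8,0],
    [0,0,-0.8,0],
    [0,0,-0.8,0],
    [0,0,-0.8,0],
    [-0.1,0,-0.8,0],
    [-0.1,0.1,-0.8,0],
    [-0.1,0,-0.8,0],
    [-0.1,0.1,-0.8,0],
    [0,0,-0.8,0],
    [0,0,-0.8,0],
  ],
)

```text
clock: 5.72
eef_pos: [455.3, -185.0, 213.0]
tcp_rot: [-3.142, -0.0, 2.711]
contact_force: [0.3, 0.8, 0.4]
opening: -0.004
```

>>> drive_tool(
  deltas=[
    [0,0,-1,0],
    [0,0,-1.5,0],
    [0,0,-2,0],
    [0,0,-2,0],
    [0.5,1.5,-1,0],
    [1,2,0,0],
    [1.5,2.5,0,0],
    [1.5,2.5,0,0],
    [1,2,0,0],
    [0.5,1,0,0],
    [0,0,0,0],
    [0,0,0,0],
  ],
)

```text
clock: 6.72
eef_pos: [449.0, -55.5, 287.6]
tcp_rot: [-3.141, 0.0, 2.712]
contact_force: [-0.5, 0.4, -0.1]
opening: 0.002
```

Run:
```python
from h import *
p,d=grab('scene','s4'); p2,d2=cams.grab_frame('top')
a=cv2.resize(p[180:330,250:400],(400,400)); b=cv2.resize(p2[130:280,290:440],(400,400))
cv2.imwrite('pics/s4c.png',np.hstack([a,b])[...,::-1]); print(r.sense())
# left/right pad, scene view, and tin
X=pts('scene',d);t=np.array([602.,-241.+0,0])
for n,(u0,u1,v0,v1) in dict(L=(246,284,230,257),R=(306,344,266,297)).items():
    m=(p[v0:v1,u0:u1].max(-1)<60)&(X[v0:v1,u0:u1,2]>140); P=X[v0:v1,u0:u1][m]; print(n,m.sum(),np.nanmedian(P,0))
```

```text
{'clock': 6.8167, 'qpos': array([-1.27737302e-01,  3.74117583e-02,  1.93845464e+00, -4.78713610e-04,
        1.16553402e+00, -1.26734490e+00]), 'qvel': array([-1.05499917e-02,  1.36300187e-03,  9.88405191e-04,  1.07772668e-03,
       -6.27335702e-06,  2.16875049e-03]), 'joint_efforts': array([ 6.68735448e-01, -3.75617158e+01, -3.43944240e+01,  3.35631415e-02,
        1.81521673e-02,  6.02605469e-04]), 'eef_pos': array([449.04180215, -56.30555558, 287.44133554]), 'tcp_rot': array([-3.14123021e+00,  3.14887643e-04,  2.71059268e+00]), 'contact_force': array([ 0.4552372 , -0.07637453, -0.52256757]), 'wrist_torque': array([0.01374803, 0.03106646, 0.05775861]), 'opening': 0.000363221607481351}
L 180 [ 452.49236686 -187.63675949  183.11082471]
R 215 [ 463.49412519 -320.03865257  183.33961493]
```

View pics/s4c.png

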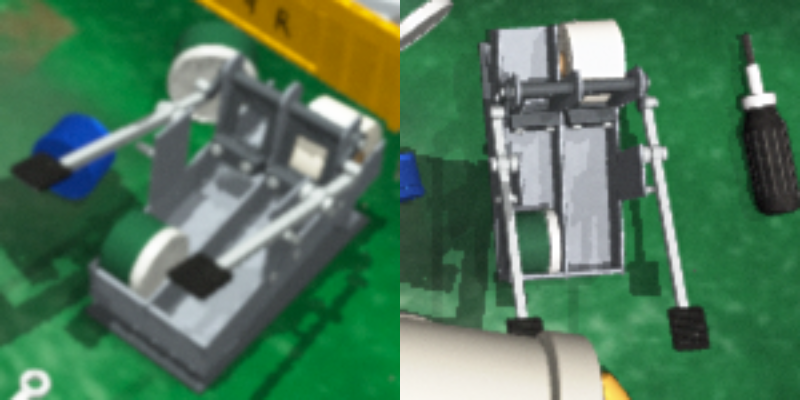

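Both flaps are shut, and both pads are back at their rest height of 183 mm. The tin is in the front pocket, the roll is behind its flap, and the arm is clear.

```bash
python3 -c "
from rig import job; print(job.sign_off())"
```

```text
the job is handed in; nothing more can be done
None
```

The grease tin is out at the front lip and I handed the job in at about 6.8 s; the sign-off reports no verdict.

I found the tin in the left lane and shut the jaws. I pressed the left lever's pad down to about 115 mm above the bench, which took about 3 N. I held it there for over 1 s while the tin rolled out, then let it up gently and moved the arm clear.

- **Levers and flaps:** both pads measured 183 mm up, the same as before the press. Both flaps look shut in the last pictures.
- **Tin and roll:** the tin lies against the lip in the left lane and the roll is still behind its flap. I judged both by eye and did not measure their positions or the tin's speed.
- **Robot:** the force reading was near zero, so it is touching nothing.
- **Oil bottle and bracket:** I did not measure them again. The tips crossed at about 230 mm, well above both.

No check failed. The only disagreement was about 4 mm between the two cameras on the pad's position, too small to matter here.

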